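# Centre the wobbly wooden pear on its plinth

### The arm

A 6-joint arm with a two-finger parallel gripper is mounted at the origin on a cart in front of the work surface, level with it; the furniture and walls round the work are solid. World frame = base frame: x ahead of the robot, y to its left, z up, the work surface at z = 0. Lengths are in m, angles in rad, forces in N, time in s.
With the tool pointing down it reaches from about 0.4 to 0.825 m from the base axis. Payload 7 kg.
Tool frame: the origin (TCP) lies midway between the tips of the shut fingers; the grasp point (between the pads) lies 19 mm behind it; y points along the fingers, z is the direction in which the jaws open and shut, and the axes are right-handed (so a half turn about y gives the same grasp; the last joint's range is limited). The gripper opens to 88 mm and grips with 3 to 60 N. Pads are 19 mm wide; open, the fingers measure 130 mm over their backs; the gripper's body (78 mm by 193 mm) begins 47 mm behind the grasp point.
Start: joints at [-0.854, 0.359, 0.012, 0, -1.224, -0.288], TCP at [0.281, -0.614, 0.201] pointing down, gripper open.
Joint ranges: [-3.07, 3.07], [-1.43, 2.12], [-1.02, 1.25], [-3.03, 1.67], [-3.05, -0], [-3.03, 3.03]. Speed limits (rad/s): [2.39, 2.39, 3.01, 3.14, 3.14, 3.14].

### API

Orientations are given as [roll, pitch, yaw] about the fixed x, y, z axes, in that order (R = Rz(yaw) Ry(pitch) Rx(roll)).
In Python, from station import arm gives the robot as it stands.
- The arm moves only by the tool move_arm, never from a script. Its argument "deltas" is a list of rows, each an object with "dp": the shift along the tool's x, y, z in mm, a list of three; "rotation": the turn, a rotation vector about the tool's x, y, z in degrees, a list of three. A call has 1 to 5 rows; each row shifts and turns the pose as measured when the row begins, along the tool's axes as they then stand; what a row does not reach is not made up. A row lasts 1/12 s, in which the tool goes at most 41.7 mm and 7.16 degrees, less where a joint would pass 70% of its speed; a pose out of reach is approached as far as the arm can. A call is refused whole if a number of a shift passes 41.7 or a number of a turn 7.16, either way. A call with a gripper value outside its range is refused whole. "jaw" is the closure in counts, from 0 (fully open) to 255 (shut), set as the call begins (left out, the last holds). The fingers move at their own pace and stop on an object; "squeeze" is the grip in N (left out, the last holds). Time passes only in rows, so rows that do not move let the fingers close. It gives the time, the measured TCP pose, the force and the opening at its end, in the units of the state.
- arm.get_state(): the state, without advancing time (a new reading comes with each control period).
- arm.grab_frame(name): name is "scene" or "top" or "wrist"; returns a dict with "pixels" (420x560x3 uint8, red, green, blue), "z_map" (420x560 float32, m along the optical axis (not along the pixel's ray), 0 where there is no reading), "fx", "fy", "cx", "cy" (pixels), "cam_to_world" (4x4, takes a point from camera to world coordinates); the wrist camera has in their place "mount" (4x4, takes a point from camera to tool coordinates, whose origin is the TCP and whose axes are the tool frame's). Camera axes: x right, y down, z forward; pixel columns grow to the right and rows downward; lengths in m; the calibration is good to about 2 mm. A picture is of the moment at which its call begins: read the wrist's pose just before it.
- arm.job_done(): hands the job in, once; it reports no verdict.
The state is a dict: "t": time; "q": joint angles; "qd": joint speeds; "joint_efforts": joint torques, N m; "eef_pos": TCP position; "ee_rot": TCP orientation; "force": force on the tool from outside, world axes, zero at the start; "moment": the same for the moment, N m; "width": finger opening in m.
Only numpy, scipy, OpenCV 4.12 (cv2) and the standard library are available. Lean on these libraries where they do the work, as an engineer would, in place of code of your own. Each camera call takes 0.05 s, during which the arm holds its last target.

### The job

Two small wooden pears stand on round marble plinths on the counter; one is in the middle of its plinth and the other has slid out towards the rim. With the fingertips, gently nudge the off-centre pear until it stands upright in the middle of its plinth. Do not lift it, tip it or knock it off, do not shift its plinth, and leave the other pear, its plinth and the things around them where they are.

Things in the scene. Friction and masses are not known exactly. Their poses are not given: they have to be found in the camera images.
- pear: the off-centre ornament: a turned pear of pale wood, 67 mm tall with its thin dark stem, 0.10 to 0.16 kg. Round about z; widest, 54 mm across, 18 mm above its underside; flat foot only 24 mm across; neck under 38 mm from 38 mm up. Origin: centre of its underside; z up. It slides under about 1 N, pushed low (fingertips 10 mm above the plinth), rocks when tapped fast, tips when pushed at its neck.
- plinth: the loose round marble plinth under that pear: 90 mm across, 60 mm tall, 0.8 to 1.1 kg. Origin: centre of its underside, on the counter; its flat top, 87 mm across inside a rounded rim, is at z = 0.060 m. The pear's starting place is 14 to 22 mm from its middle, in any direction; the pear and its plinth may stand on the left or on the right.
- other_pear: a second pear of the same shape and size, already in the middle of its own plinth (to within 2 mm); leave alone. Origin: centre of its underside.
- other_plinth: the second marble plinth, same shape and size; leave alone. Origin: centre of its underside.
- service_bell: counter bell with a pale dome, 85 mm across, 59 mm tall, behind the right-hand plinth; bystander. Origin: centre of its underside.
- salts_jar: small glass jar with a steel lid, 57 x 49 x 70 mm tall, right of the plinths; bystander. Origin: centre of its underside.
- rubber_stamp_2: wooden rubber stamp with turned handle, 32 x 32 x 69 mm tall, near the counter's front edge between the plinths; bystander. Origin: centre of its underside.
- ink_pad: flat blue ink pad, 57 x 87 x 18 mm, left of the plinths; bystander. Origin: centre of its underside.
- spool_1: wooden spool of twine, 56 mm across, 52 mm tall, behind the left-hand plinth; bystander. Origin: centre of its underside.
There are look-alikes about, which are no part of the job. Leave any purple look-alike of the plinth alone. Leave any yellow look-alike of the pear alone.

How it is judged:
At the end, for the whole second after the job is handed in: The off-centre pear stands upright (within 3 degrees) and still on top of its plinth, its middle within 6 mm of the plinth's middle; the plinth is within 8 mm of where it stood; the other pear and its plinth are within 4 mm, and the bystanders within 15 mm, of where they stood (horizontal distance between pear and plinth below 0.006 m and angle between pear's own z axis and vertical below 0.06 rad and height (world z) of pear between 0.057 and 0.063 m and linear speed of pear below 0.01 m/s and angular speed of pear below 0.1 rad/s and distance of plinth from where it was at the start of the episode below 0.008 m and angle between plinth's own z axis and vertical below 0.05 rad and distance of each of other_pear, other_plinth from where it was at the start of the episode below 0.004 m and distance of each of service_bell, salts_jar, rubber_stamp_2, ink_pad, spool_1 from where it was at the start of the episode below 0.015 m); the robot touches nothing.
It fails at once if the pear tips by more than 17 degrees (angle between pear's own z axis and vertical above 0.3 rad).
It fails at once if the pear is lifted or falls off its plinth (height (world z) of pear above 0.069 m or height (world z) of pear below 0.05 m).
It fails at once if the pear is struck or pressed hard (more than 10 N) (contact force between the fingers and pear above 10 N).
It fails at once if the pear's plinth is shifted by more than 8 mm or tipped (distance of plinth from where it was at the start of the episode above 0.008 m or angle between plinth's own z axis and vertical above 0.05 rad).
It fails at once if the other pear or its plinth is moved by more than 4 mm, or a bystander by more than 15 mm (distance of any of other_pear, other_plinth from where it was at the start of the episode above 0.004 m or distance of any of service_bell, salts_jar, rubber_stamp_2, ink_pad, spool_1 from where it was at the start of the episode above 0.015 m).
It also fails if it takes over 40 s, if anything falls off the work surface, if the arm or the gripper's body presses on something with over 40 N, if the wrist force passes 120 N, or if a joint passes its speed limit or range.

## Working session

There is one attempt and no reset: what is moved stays moved. The work goes in short steps, Python scripts to look and compute and a tool call to move; the robot and the scene stay as the last step left them, time stands still between calls to the robot, and variables do not carry over. Pictures are saved under pics/ and viewed, and the job is handed in when it is done.

Besides the shell and the picture viewer there is one more tool, called after "Request:" by a JSON object that holds its "fn" and its "kwargs", one argument or row to a line. move_arm: Moves the arm, as the interface text tells. Its arguments: {"type":"object","properties":{"deltas":{"type":"array","items":{"type":"object","properties":{"dp":{"type":"array","items":{"type":"number"}},"rotation":{"type":"array","items":{"type":"number"}}}}},"jaw":{"type":"number"},"squeeze":{"type":"number"}},"required":["deltas"]}

```bash
mkdir -p pics; ls; cat > h.py <<'E'
from station import arm
import numpy as np, cv2
def grab(n,save):
    s=arm.get_state(); f=arm.grab_frame(n); cv2.imwrite(f'pics/{save}.png',f['pixels'][:,:,::-1]); np.savez(f'pics/{save}.npz',eef=s['eef_pos'],rot=s['ee_rot'],**f); return s,f
E
python3 - <<'E'
from h import *
for n in ['scene','top']:
    s,f=grab(n,n+'0'); print(f['fx'],f['cx'],f['cy'],f['cam_to_world'].round(4).tolist())
print(s)
E
```

```text
pics
523.2245027580902 281.98220017747394 207.85703008284753 [[-0.5732, -0.6896, 0.4427, 0.0717], [-0.8194, 0.4751, -0.3208, 0.4929], [0.0109, -0.5466, -0.8373, 0.9654], [0.0, 0.0, 0.0, 1.0]]
475.4851398747139 283.12251040206144 212.35240184100414 [[0.0044, -0.9902, 0.1399, 0.3926], [-0.9999, -0.0058, -0.0093, 0.1474], [0.01, -0.1398, -0.9901, 1.1846], [0.0, 0.0, 0.0, 1.0]]
{'t': 0.05, 'q': array([-8.53949234e-01,  3.59409703e-01,  1.10872989e-02, -3.59067546e-04,
       -1.22408948e+00, -2.88110912e-01]), 'qd': array([-0.00090554, -0.00233018, -0.00015646,  0.00023183,  0.00098112,
        0.00043232]), 'joint_efforts': array([-3.78235127e-03, -5.84667242e+01,  2.94058532e+01,  7.02608451e+00,
        1.03026180e-02, -8.12109215e-05]), 'eef_pos': array([ 0.28038417, -0.6134449 ,  0.20031873]), 'ee_rot': array([-1.56915144e+00,  1.35459204e-04,  4.28614008e-01]), 'force': array([-1.09347852, -0.12130745,  0.50000443]), 'moment': array([ 0.05324329,  0.00512451, -0.0080284 ]), 'width': 0.08746749812488491}
```

View pics/scene0.png

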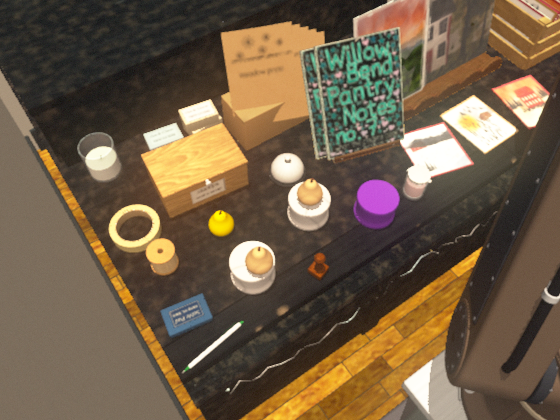

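View pics/top0.png

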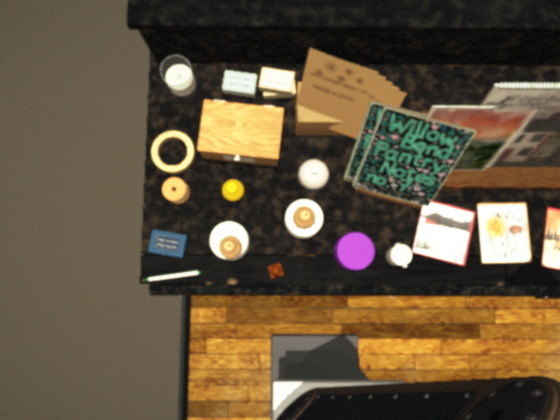

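The pears stand at top-view (230,243) on the left plinth and (305,216) on the right plinth. Yellow (233,189) and purple (355,251) are look-alikes. I'll enlarge and measure both.

```bash
cat >> h.py <<'E'
def pts(f,T=None):
    z=f['z_map']; v,u=np.indices(z.shape); P=np.stack([(u-f['cx'])/f['fx']*z,(v-f['cy'])/f['fy']*z,z],-1)
    T=f['cam_to_world'] if T is None else T
    W=P@T[:3,:3].T+T[:3,3]; W[z==0]=np.nan; return W
def circ(p):
    A=np.c_[2*p,np.ones(len(p))]; x=np.linalg.lstsq(A,(p**2).sum(1),rcond=None)[0]; return x[:2],np.sqrt(x[2]+x[:2]@x[:2])
E
python3 - <<'E'
from h import *
f=np.load('pics/top0.npz'); W=pts(f)
im=cv2.imread('pics/top0.png')
cv2.imwrite('pics/top0c.png',cv2.resize(im[170:300,140:340],None,fx=4,fy=4,interpolation=cv2.INTER_CUBIC))
g=np.load('pics/scene0.npz'); Wg=pts(g)
for n,W in (('top',W),('scene',Wg)):
  for c in ([(230,243),(305,216)] if n=='top' else [(252,268),(309,205)]):
    u,v=c; print(n,c,W[v,u].round(4))
    w=W[v-30:v+31,u-30:u+31].reshape(-1,3); w=w[~np.isnan(w[:,0])]
    t=w[(w[:,2]>.052)&(w[:,2]<.066)]
    hull=cv2.convexHull(t[:,:2].astype(np.float32))[:,0].astype(float)
    print(' plinth',circ(hull),len(t), cv2.minEnclosingCircle(t[:,:2].astype(np.float32)), np.median(t[:,2]))
    for a,b in ((.072,.088),(.1,.112),(.112,.14)):
      p=w[(w[:,2]>a)&(w[:,2]<b)]; print(' ',a,b,len(p),circ(p[:,:2]) if len(p)>5 else '', p.mean(0))
W=pts(f)
for n,c in dict(stamp=(276,270),bell=(313,173),jar=(400,256),ink=(167,243),spool=(175,189),yellow=(233,190),purple=(355,251),edge=(230,294)).items(): print(n,W[c[1],c[0]].round(3))
E
```

```text
top (230, 243) [0.4731 0.256  0.1193]
 plinth (array([0.48420476, 0.26535051]), np.float64(0.044481661745415194)) 698 ((0.4844034016132355, 0.26521211862564087), 0.04524529352784157) 0.06088319526280317
  0.072 0.088 54 (array([0.46778556, 0.25902155]), np.float64(0.02597324288304534)) [0.46463865 0.25242404 0.08355079]
  0.1 0.112 98 (array([0.46805741, 0.25896422]), np.float64(0.016216432689996223)) [0.46644047 0.25630733 0.10504074]
  0.112 0.14 108 (array([0.46794641, 0.25903334]), np.float64(0.009390540903845513)) [0.46776617 0.25872003 0.11766395]
top (305, 216) [0.5351 0.0878 0.1186]
 plinth (array([0.53915664, 0.08670864]), np.float64(0.044461090577307856)) 680 ((0.5394433736801147, 0.08640339225530624), 0.04528321698307991) 0.06112077579183883
  0.072 0.088 53 (array([0.53835104, 0.08762557]), np.float64(0.025876860407207995)) [0.52928759 0.09212894 0.0840916 ]
  0.1 0.112 110 (array([0.53833021, 0.08746929]), np.float64(0.016385262429802715)) [0.53559097 0.08787462 0.10495129]
  0.112 0.14 101 (array([0.53816108, 0.08780136]), np.float64(0.009180853927554335)) [0.53793904 0
[... 664 characters left out ...]
]), np.float64(0.044770206203033666)) 742 ((0.5385017991065979, 0.08700646460056305), 0.045810628682374954) 0.06120865776703244
  0.072 0.088 111 (array([0.53843485, 0.08699071]), np.float64(0.025777676443034418)) [0.52426809 0.09995081 0.08249525]
  0.1 0.112 120 (array([0.53796451, 0.08763431]), np.float64(0.015545824590230576)) [0.53191178 0.09394716 0.10497359]
  0.112 0.14 119 (array([0.53652891, 0.0884544 ]), np.float64(0.008778020345691445)) [0.53557906 0.08918687 0.11796472]
stamp [0.414 0.153 0.069]
bell [0.649 0.065 0.055]
jar [ 0.448 -0.137  0.071]
ink [0.48  0.421 0.017]
spool [0.613 0.404 0.027]
yellow [0.605 0.257 0.059]
purple [ 0.46  -0.033  0.063]
edge [ 0.354  0.275 -0.094]
```

View pics/top0c.png

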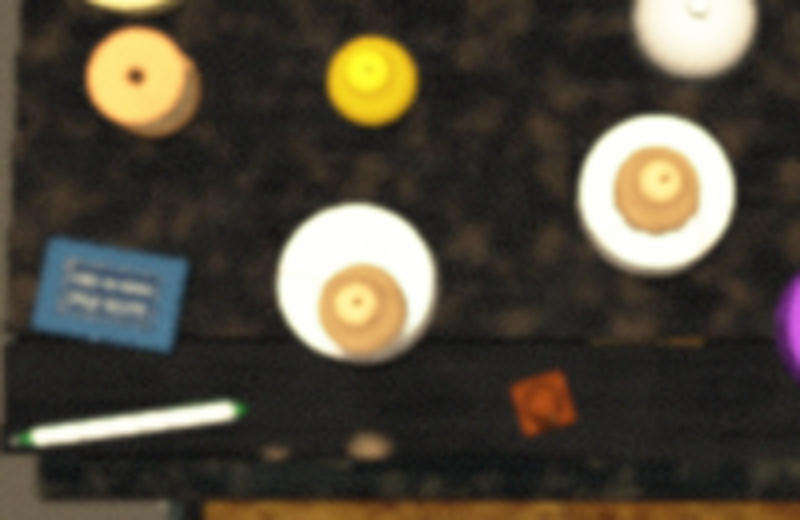

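The left pear is the off-centre one. It is at (0.468, 0.259), with its plinth middle at (0.484, 0.265), so it is about 17.5 mm off and must go along yaw ≈21°. The right pear is within 2 mm of its own middle. I'll use part-closed fingers as a fork, pushing along tool x.

```bash
cat > go.py <<'E'
import sys
from h import *
from scipy.spatial.transform import Rotation as Ro
def goal(p,yaw=np.deg2rad(21)):
    s=arm.get_state(); R=Ro.from_euler('xyz',s['ee_rot']); d=R.inv().apply(np.array(p)-s['eef_pos'])*1000
    G=Ro.from_euler('xyz',[-np.pi/2,0,yaw]); r=np.degrees((R.inv()*G).as_rotvec())
    print('t',s['t'],'pos',s['eef_pos'].round(4),'dp mm',d.round(1),'rot',r.round(2),'F',s['force'].round(2),'w',round(s['width'],4))
if __name__=='__main__': goal([float(a) for a in sys.argv[1:4]])
E
python3 go.py .45 -.2 .2
```

```text
t 0.1 pos [ 0.2804 -0.6135  0.2004] dp mm [326.1   0.8 305.6] rot [-0.09  3.56 -0.01] F [-0.7   0.38  0.01] w 0.0872
```

Request:
{"fn": "move_arm", "kwargs": {
  "deltas": [
    {"dp": [29,0,27]},
    {"dp": [29,0,27]},
    {"dp": [29,0,27]},
    {"dp": [29,0,27]},
    {"dp": [29,0,27]}
  ],
  "jaw": 162
}}

```text
$.deltas[0]: bad value
```

Request:
{"fn": "move_arm", "kwargs": {
  "deltas": [
    {"dp": [29,0,27]},
    {"dp": [29,0,27]},
    {"dp": [29,0,27]},
    {"dp": [29,0,27]},
    {"dp": [29,0,27]}
  ]
}}

```text
$.deltas[0]: bad value
```

```bash
python3 go.py .405 .235 .2
```

```text
t 0.1 pos [ 0.2804 -0.6135  0.2004] dp mm [466.    1.4 719.9] rot [-0.09  3.56 -0.01] F [-0.7   0.38  0.01] w 0.0872
```

Rotation is required in each row.

Request:
{"fn": "move_arm", "kwargs": {
  "deltas": [
    {"dp": [29,0,27],"rotation": [0,0,0]},
    {"dp": [29,0,27],"rotation": [0,0,0]},
    {"dp": [29,0,27],"rotation": [0,0,0]},
    {"dp": [29,0,27],"rotation": [0,0,0]},
    {"dp": [29,0,27],"rotation": [0,0,0]}
  ],
  "jaw": 162
}}

```text
t: 0.52
eef_pos: [0.354, -0.4293, 0.1948]
ee_rot: [-1.562, 0.004, 0.418]
force: [1.2, 0.3, -0.5]
width: 0.06
```

Request:
{"fn": "move_arm", "kwargs": {
  "deltas": [
    {"dp": [29,0,27],"rotation": [0,0,0]},
    {"dp": [29,0,27],"rotation": [0,0,0]},
    {"dp": [29,0,27],"rotation": [0,0,0]},
    {"dp": [29,0,27],"rotation": [0,0,0]},
    {"dp": [29,0,27],"rotation": [0,0,0]}
  ]
}}

```text
t: 0.93
eef_pos: [0.432, -0.2374, 0.1941]
ee_rot: [-1.561, 0.005, 0.416]
force: [0.6, -0.5, -0.7]
width: 0.033
```

```bash
python3 go.py .405 .235 .2
```

```text
t 0.9333 pos [ 0.432  -0.2374  0.1941] dp mm [166.4  -2.2 443. ] rot [-0.58  2.85 -0.31] F [ 0.61 -0.45 -0.67] w 0.033
```

Request:
{"fn": "move_arm", "kwargs": {
  "deltas": [
    {"dp": [14,-1,38],"rotation": [0,0.4,0]},
    {"dp": [14,-1,38],"rotation": [0,0.4,0]},
    {"dp": [14,-1,38],"rotation": [0,0.4,0]},
    {"dp": [14,-1,38],"rotation": [0,0.4,0]},
    {"dp": [14,-1,38],"rotation": [0,0.4,0]}
  ]
}}

```text
t: 1.35
eef_pos: [0.422, -0.0296, 0.1993]
ee_rot: [-1.56, 0.007, 0.38]
force: [0.6, 0.0, -0.5]
width: 0.032
```

Request:
{"fn": "move_arm", "kwargs": {
  "deltas": [
    {"dp": [14,-1,38],"rotation": [0,0.4,0]},
    {"dp": [14,-1,38],"rotation": [0,0.4,0]},
    {"dp": [14,-1,38],"rotation": [0,0.4,0]},
    {"dp": [14,-1,38],"rotation": [0,0.4,0]},
    {"dp": [14,-1,38],"rotation": [0,0,0]}
  ]
}}

```text
t: 1.77
eef_pos: [0.4152, 0.1787, 0.2069]
ee_rot: [-1.559, 0.005, 0.351]
force: [1.4, -1.4, -0.2]
width: 0.0319
```

```bash
python3 go.py .405 .235 .2
```

```text
t 1.7667 pos [0.4152 0.1787 0.2069] dp mm [ 9.9  7.6 56.3] rot [-0.7  -0.88 -0.28] F [ 1.43 -1.44 -0.24] w 0.0319
```

Request:
{"fn": "move_arm", "kwargs": {
  "deltas": [
    {"dp": [5,4,30],"rotation": [-0.4,-0.5,0]},
    {"dp": [5,4,20],"rotation": [-0.3,-0.4,0]},
    {"dp": [0,0,3],"rotation": [0,0,0]},
    {"dp": [0,0,0],"rotation": [0,0,0]}
  ]
}}

```text
t: 2.1
eef_pos: [0.4042, 0.242, 0.1987]
ee_rot: [-1.571, 0.004, 0.375]
force: [0.1, -0.1, 0.6]
width: 0.032
```

```bash
python3 go.py .4119 .2374 .071
```

```text
t 2.1 pos [0.4042 0.242  0.1987] dp mm [  6.1 127.7  -7.1] rot [ 0.01  0.49 -0.25] F [ 0.06 -0.05  0.62] w 0.032
```

Request:
{"fn": "move_arm", "kwargs": {
  "deltas": [
    {"dp": [1,25,-2],"rotation": [0,0.2,0]},
    {"dp": [1,25,-2],"rotation": [0,0.1,0]},
    {"dp": [1,20,-2],"rotation": [0,0.2,0]},
    {"dp": [1,15,0],"rotation": [0,0,0]},
    {"dp": [0,0,0],"rotation": [0,0,0]}
  ]
}}

```text
t: 2.52
eef_pos: [0.4104, 0.2355, 0.112]
ee_rot: [-1.569, 0.002, 0.365]
force: [-0.9, 0.9, 0.5]
width: 0.032
```

```bash
python3 go.py .4119 .2374 .071; python3 - <<'E'
from h import *
for n in ('scene','wrist'): grab(n,n+'1')
E
```

```text
t 2.5167 pos [0.4104 0.2355 0.112 ] dp mm [ 2.1 41.   1.2] rot [-0.09 -0.06 -0.11] F [-0.92  0.86  0.46] w 0.032
```

View pics/scene1.png

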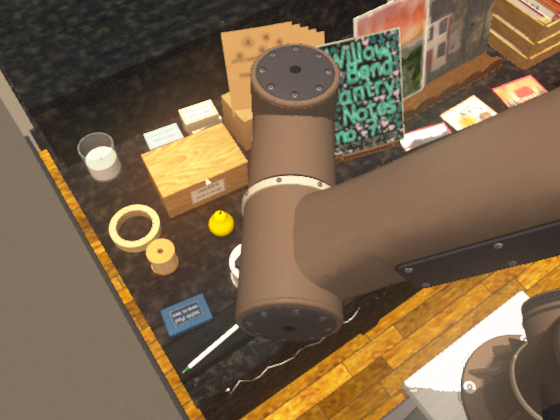

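View pics/wrist1.png

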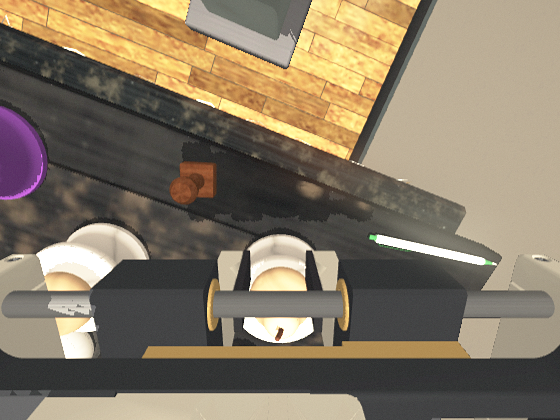

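The wrist view shows the pear (275,300) centred between the two fingers, with its stem at (278,333). The stamp (193,182) is well clear. I'll descend now.

Request:
{"fn": "move_arm", "kwargs": {
  "deltas": [
    {"dp": [1,15,0],"rotation": [0,0,0]},
    {"dp": [0,13,1],"rotation": [0,0,0]},
    {"dp": [0,9,0],"rotation": [0,0,0]},
    {"dp": [0,4,0],"rotation": [0,0,0]},
    {"dp": [0,0,0],"rotation": [0,0,0]}
  ]
}}

```text
t: 3.03
eef_pos: [0.4163, 0.2398, 0.079]
ee_rot: [-1.564, -0.011, 0.365]
force: [0.9, -0.6, 0.5]
width: 0.032
```

```bash
python3 go.py .4119 .2374 .0695; python3 - <<'E'
from h import *
for n in ('top','wrist'): grab(n,n+'2')
from scipy.spatial.transform import Rotation as Ro
f=np.load('pics/wrist2.npz'); T=np.eye(4); T[:3,:3]=Ro.from_euler('xyz',f['rot']).as_matrix(); T[:3,3]=f['eef']
W=pts(f,T@f['mount'])
for p in [(278,270),(278,290),(278,310),(278,330),(250,270),(280,245),(230,280),(330,280)]: print(p,W[p[1],p[0]].round(4))
E
```

```text
t 3.0333 pos [0.4163 0.2398 0.079 ] dp mm [-5.   9.4 -0.8] rot [-0.4  -0.09  0.64] F [ 0.86 -0.59  0.49] w 0.032
(278, 270) [0.4423 0.2512 0.0583]
(278, 290) [0.3852 0.2284 0.1815]
(278, 310) [0.388  0.2294 0.1873]
(278, 330) [0.4552 0.2558 0.1085]
(250, 270) [0.4238 0.2262 0.1053]
(280, 245) [0.4425 0.2537 0.0099]
(230, 280) [0.4117 0.2155 0.1418]
(330, 280) [0.3959 0.2581 0.1414]
```

View pics/wrist2.png

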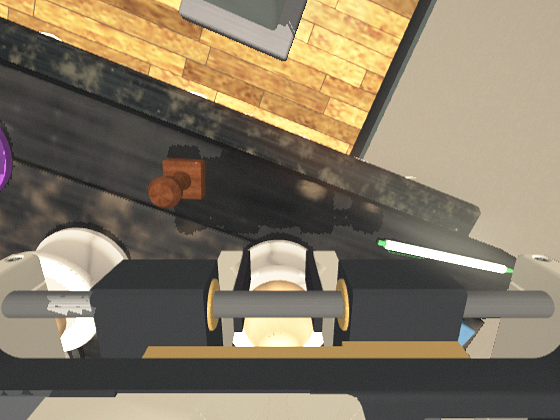

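View pics/top2.png

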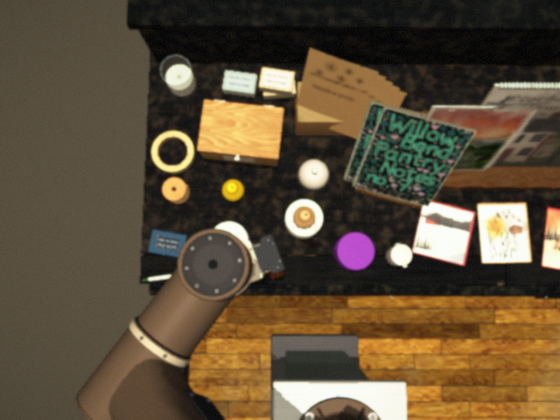

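```bash
python3 -c "
from h import *
s=arm.get_state();print(s['q'].round(3),s['eef_pos'],s['ee_rot'],s['qd'].round(3),s['moment'])"
```

```text
[ 0.934  0.152 -0.582  0.    -0.822 -2.139] [0.4164961  0.24017242 0.07960189] [-1.56344183 -0.01197959  0.36514198] [ 0.002 -0.002  0.001 -0.001  0.    -0.   ] [-0.07189583  0.04522143 -0.04922059]
```

Request:
{"fn": "move_arm", "kwargs": {
  "deltas": [
    {"dp": [-3,4,0],"rotation": [-0.2,0,0.3]},
    {"dp": [-1,3,0],"rotation": [-0.1,0,0.2]},
    {"dp": [0,1,0],"rotation": [0,0,0]}
  ]
}}

```text
t: 3.38
eef_pos: [0.4134, 0.2397, 0.073]
ee_rot: [-1.568, -0.005, 0.365]
force: [-0.1, 0.8, 0.4]
width: 0.0316
```

```bash
python3 go.py .4119 .2374 .0695;
```

```text
t 3.3833 pos [0.4134 0.2397 0.073 ] dp mm [-2.2  3.5 -1.6] rot [-0.18 -0.06  0.31] F [-0.09  0.75  0.37] w 0.0316
```

Request:
{"fn": "move_arm", "kwargs": {
  "deltas": [
    {"dp": [0,2,-1],"rotation": [-0.1,0,0.3]},
    {"dp": [3,1,-1],"rotation": [0,0,0]},
    {"dp": [3,0.5,0],"rotation": [0,0,0]},
    {"dp": [3,0,0],"rotation": [0,0,0]}
  ]
}}

```text
t: 3.72
eef_pos: [0.4228, 0.2412, 0.0692]
ee_rot: [-1.57, 0.0, 0.366]
force: [0.3, -0.1, -0.2]
width: 0.032
```

```bash
python3 go.py .4679 .2589 .0695;
```

```text
t 3.7167 pos [0.4228 0.2412 0.0692] dp mm [48.5 -0.3  0.4] rot [-0.07 -0.01 -0.02] F [ 0.31 -0.14 -0.17] w 0.032
```

Request:
{"fn": "move_arm", "kwargs": {
  "deltas": [
    {"dp": [2,0,0],"rotation": [0,0,0]},
    {"dp": [2,0,0],"rotation": [0,0,0]},
    {"dp": [2,0,0],"rotation": [0,0,0]},
    {"dp": [2,0,0],"rotation": [0,0,0]},
    {"dp": [1,0,0],"rotation": [0,0,0]}
  ]
}}

```text
t: 4.13
eef_pos: [0.433, 0.245, 0.0691]
ee_rot: [-1.57, 0.0, 0.366]
force: [-0.7, 0.1, 0.3]
width: 0.0322
```

```bash
python3 go.py .4679 .2589 .0695; python3 - <<'E'
from h import *
for n in ('scene','wrist'): grab(n,n+'3')
im=cv2.imread('pics/wrist3.png'); cv2.imwrite('pics/wrist3c.png',cv2.resize(im[220:350,200:360],None,fx=4,fy=4))
E
```

```text
t 4.1333 pos [0.433  0.245  0.0691] dp mm [37.5 -0.4  0.5] rot [-0.06 -0.04 -0.02] F [-0.74  0.08  0.26] w 0.0322
```

View pics/wrist3c.png

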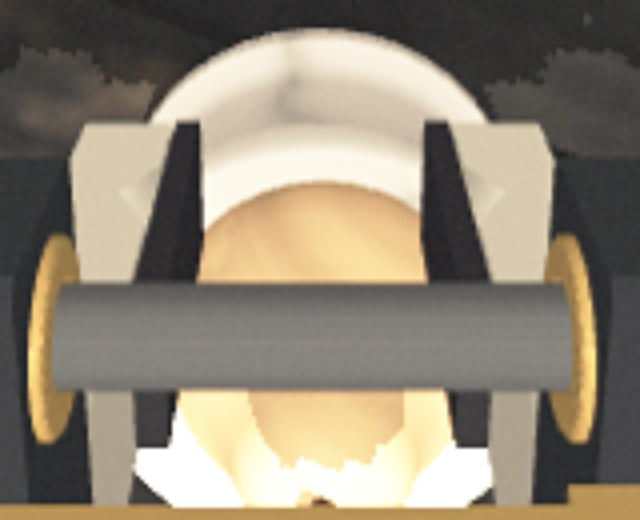

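View pics/scene3.png

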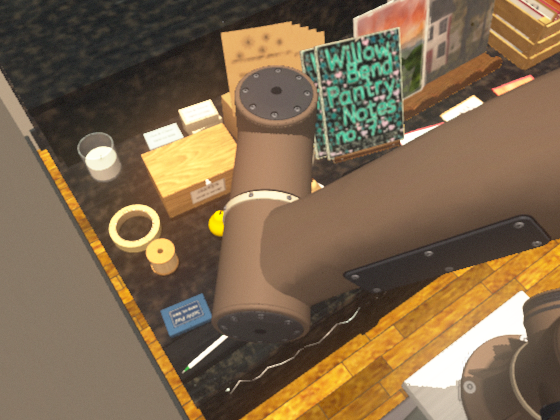

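```bash
cat > w.py <<'E'
from h import *
import sys
from scipy.spatial.transform import Rotation as Ro
from scipy.optimize import least_squares
def meas(name):
    s,f=grab('wrist',name); T=np.eye(4); T[:3,:3]=Ro.from_euler('xyz',s['ee_rot']).as_matrix(); T[:3,3]=s['eef_pos']
    W=pts(f,T@f['mount']); w=W[225:345,200:360].reshape(-1,3); px=f['pixels'][225:345,200:360].reshape(-1,3).astype(int)
    woody=(px[:,0]-px[:,2]>50)
    c0=np.array([.4843,.2652])
    def fit(z0,z1,r,tag,wood):
        m=(w[:,2]>z0)&(w[:,2]<z1)&(np.hypot(*(w[:,:2]-c0).T)<.06)&(woody==wood); p=w[m]
        if len(p)<10: print(tag,'few',len(p)); return
        x=least_squares(lambda c:np.hypot(*(p[:,:2]-c).T)-r,c0,loss='soft_l1',f_scale=.001)
        print(tag,len(p),x.x.round(4),'rms',np.sqrt(np.mean(x.fun**2)).round(4),'d',((x.x-c0)*1000).round(1)); 
    fit(.074,.082,.0265,'pear low',True); fit(.082,.090,.0245,'pear mid',True); fit(.090,.1,.0205,'pear hi',True); fit(.020,.052,.045,'plinth side',False)
    print('t',s['t'],s['eef_pos'].round(4),'F',s['force'].round(1))
    return W,f
if __name__=='__main__': meas(sys.argv[1])
E
python3 w.py wrist4
python3 - <<'E'
from h import *
# check profile radii from top/scene
from h import *
f=np.load('pics/scene0.npz');W=pts(f).reshape(-1,3)
for a in np.arange(.072,.104,.004):
    p=W[(abs(W[:,2]-a)<.002)&(np.hypot(W[:,0]-.468,W[:,1]-.2589)<.035)]; print(a.round(3),len(p),np.median(np.hypot(p[:,0]-.468,p[:,1]-.2589)).round(4))
E
```

```text
pear low 306 [0.4665 0.2605] rms 0.0003 d [-17.8  -4.7]
pear mid 584 [0.4662 0.2602] rms 0.001 d [-18.1  -5. ]
pear hi 350 [0.4645 0.2598] rms 0.0014 d [-19.8  -5.4]
plinth side 492 [0.489  0.2691] rms 0.0013 d [4.7 3.9]
t 4.2333 [0.4329 0.2449 0.069 ] F [-0.3 -0.8 -0.2]
0.072 2 0.0251
0.076 14 0.0258
0.08 29 0.0262
0.084 46 0.0258
0.088 59 0.0247
0.092 65 0.023
0.096 89 0.021
0.1 69 0.0185
```

Request:
{"fn": "move_arm", "kwargs": {
  "deltas": [
    {"dp": [1,0,0],"rotation": [0,0,0]},
    {"dp": [1,0,0],"rotation": [0,0,0]},
    {"dp": [1,0,0],"rotation": [0,0,0]},
    {"dp": [1,0,0],"rotation": [0,0,0]},
    {"dp": [1,0,0],"rotation": [0,0,0]}
  ]
}}

```text
t: 4.7
eef_pos: [0.4374, 0.2466, 0.0692]
ee_rot: [-1.57, 0.0, 0.366]
force: [-0.4, -0.1, -0.1]
width: 0.032
```

Request:
{"fn": "move_arm", "kwargs": {
  "deltas": [
    {"dp": [1,0,0],"rotation": [0,0,0]},
    {"dp": [1,0,0],"rotation": [0,0,0]},
    {"dp": [1,0,0],"rotation": [0,0,0]},
    {"dp": [1,0,0],"rotation": [0,0,0]},
    {"dp": [1,0,0],"rotation": [0,0,0]}
  ]
}}

```text
t: 5.12
eef_pos: [0.4426, 0.2486, 0.0692]
ee_rot: [-1.57, 0.0, 0.366]
force: [0.9, 0.4, -1.0]
width: 0.032
```

```bash
python3 w.py wrist5;  python3 go.py .4843 .2652 .0695; python3 -c "
import cv2
im=cv2.imread('pics/wrist5.png'); cv2.imwrite('pics/wrist5c.png',cv2.resize(im[220:350,200:360],None,fx=4,fy=4))"
```

```text
pear low 300 [0.4665 0.2605] rms 0.0003 d [-17.8  -4.7]
pear mid 557 [0.4662 0.2603] rms 0.0009 d [-18.1  -4.9]
pear hi 970 [0.4667 0.2601] rms 0.0019 d [-17.6  -5.1]
plinth side 484 [0.4891 0.2692] rms 0.0014 d [4.8 4. ]
t 5.1167 [0.4426 0.2486 0.0692] F [ 0.9  0.4 -1. ]
t 5.1667 pos [0.4428 0.2488 0.0693] dp mm [44.7 -0.3  0.5] rot [-0.07 -0.02 -0.01] F [0.32 1.05 0.65] w 0.0321
```

View pics/wrist5c.png

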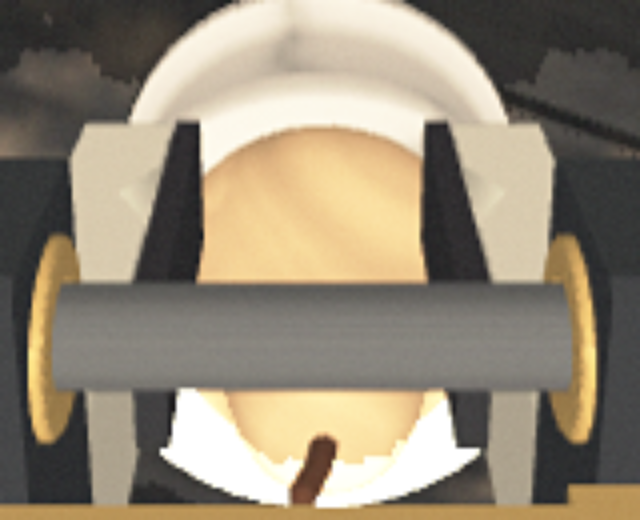

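Request:
{"fn": "move_arm", "kwargs": {
  "deltas": [
    {"dp": [1,0,0],"rotation": [0,0,0]},
    {"dp": [1,0,0],"rotation": [0,0,0]},
    {"dp": [1,0,0],"rotation": [0,0,0]}
  ]
}}

```text
t: 5.42
eef_pos: [0.4456, 0.2498, 0.0692]
ee_rot: [-1.57, 0.001, 0.366]
force: [-1.8, 0.2, 0.2]
width: 0.032
```

```bash
python3 w.py wrist6;  python3 go.py .4843 .2652 .0695
```

```text
pear low 288 [0.4667 0.2606] rms 0.0003 d [-17.6  -4.6]
pear mid 548 [0.4664 0.2604] rms 0.0009 d [-17.9  -4.8]
pear hi 1020 [0.467  0.2604] rms 0.0019 d [-17.3  -4.8]
plinth side 443 [0.4892 0.2692] rms 0.0015 d [4.9 4. ]
t 5.4167 [0.4456 0.2498 0.0692] F [-1.8  0.2  0.2]
t 5.4667 pos [0.4458 0.25   0.0692] dp mm [41.4 -0.3  0.5] rot [-0.07 -0.02 -0.02] F [-0.32  0.15  0.2 ] w 0.032
```

Request:
{"fn": "move_arm", "kwargs": {
  "deltas": [
    {"dp": [0.8,0,0],"rotation": [0,0,0]},
    {"dp": [0.8,0,0],"rotation": [0,0,0]},
    {"dp": [0.8,0,0],"rotation": [0,0,0]}
  ]
}}

```text
t: 5.72
eef_pos: [0.448, 0.2509, 0.0692]
ee_rot: [-1.57, 0.001, 0.366]
force: [-0.1, -0.2, 1.2]
width: 0.0321
```

```bash
python3 w.py wrist7;  python3 go.py .4843 .2652 .0695; python3 -c "
import cv2
im=cv2.imread('pics/wrist7.png'); cv2.imwrite('pics/wrist7c.png',cv2.resize(im[220:350,200:360],None,fx=4,fy=4))"
```

```text
pear low 284 [0.4685 0.2605] rms 0.0003 d [-15.8  -4.7]
pear mid 547 [0.4681 0.2604] rms 0.0009 d [-16.2  -4.8]
pear hi 1025 [0.4686 0.2605] rms 0.0019 d [-15.7  -4.7]
plinth side 383 [0.4892 0.2691] rms 0.0017 d [4.9 3.9]
t 5.7167 [0.448  0.2509 0.0692] F [-0.1 -0.2  1.2]
t 5.7667 pos [0.4482 0.251  0.0692] dp mm [38.8 -0.3  0.3] rot [-0.08 -0.02 -0.03] F [-0.49  1.18 -0.42] w 0.0313
```

View pics/wrist7c.png

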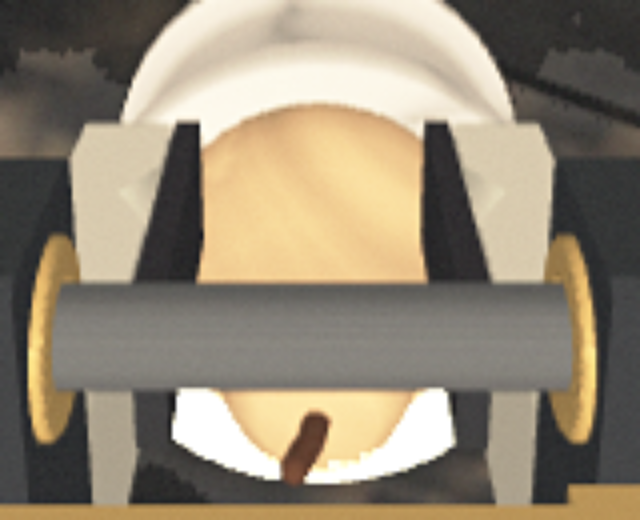

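Request:
{"fn": "move_arm", "kwargs": {
  "deltas": [
    {"dp": [0.5,0,0.6],"rotation": [0,0,0]},
    {"dp": [0.8,0,0.6],"rotation": [0,0,0]},
    {"dp": [0.8,0,0.6],"rotation": [0,0,0]},
    {"dp": [0.8,0,0],"rotation": [0,0,0]},
    {"dp": [0.8,0,0],"rotation": [0,0,0]}
  ]
}}

```text
t: 6.18
eef_pos: [0.4509, 0.2537, 0.0691]
ee_rot: [-1.57, 0.001, 0.366]
force: [-1.3, -0.7, 2.2]
width: 0.0317
```

```bash
python3 w.py wrist8;  python3 go.py .4829 .2668 .0695
```

```text
pear low 278 [0.4707 0.2621] rms 0.0003 d [-13.6  -3.1]
pear mid 564 [0.4703 0.2618] rms 0.001 d [-14.   -3.4]
pear hi 1041 [0.4363 0.2488] rms 0.0045 d [-48.  -16.4]
plinth side 183 [0.4892 0.2693] rms 0.0025 d [4.9 4.1]
t 6.1833 [0.4509 0.2537 0.0691] F [-1.3 -0.7  2.2]
t 6.2333 pos [0.4511 0.2538 0.0692] dp mm [34.4 -0.4  0.7] rot [-0.04 -0.02 -0.07] F [ 0.69 -1.05  0.95] w 0.0321
```

Request:
{"fn": "move_arm", "kwargs": {
  "deltas": [
    {"dp": [0.9,0,0.2],"rotation": [0,0,0]},
    {"dp": [0.9,0,0.2],"rotation": [0,0,0]},
    {"dp": [0.9,0,0],"rotation": [0,0,0]},
    {"dp": [0.9,0,0],"rotation": [0,0,0]},
    {"dp": [0.9,0,0],"rotation": [0,0,0]}
  ]
}}

```text
t: 6.65
eef_pos: [0.4553, 0.2558, 0.0692]
ee_rot: [-1.57, 0.002, 0.366]
force: [-1.4, -0.5, 1.2]
width: 0.032
```

```bash
python3 w.py wrist9;  python3 go.py .4829 .2668 .0695;python3 -c "
import cv2
im=cv2.imread('pics/wrist9.png'); cv2.imwrite('pics/wrist9c.png',cv2.resize(im[220:350,200:360],None,fx=4,fy=4))"
```

```text
pear low 277 [0.4751 0.2641] rms 0.0003 d [-9.2 -1.1]
pear mid 557 [0.4747 0.264 ] rms 0.0009 d [-9.6 -1.2]
pear hi 1039 [0.4753 0.2643] rms 0.002 d [-9.  -0.9]
plinth side 27 [0.487  0.2697] rms 0.0032 d [2.7 4.5]
t 6.65 [0.4553 0.2558 0.0692] F [-1.4 -0.5  1.2]
t 6.7 pos [0.4555 0.256  0.0692] dp mm [29.5 -0.3  0.3] rot [-0.04 -0.02 -0.08] F [-1.5   0.46  2.45] w 0.032
```

View pics/wrist9c.png

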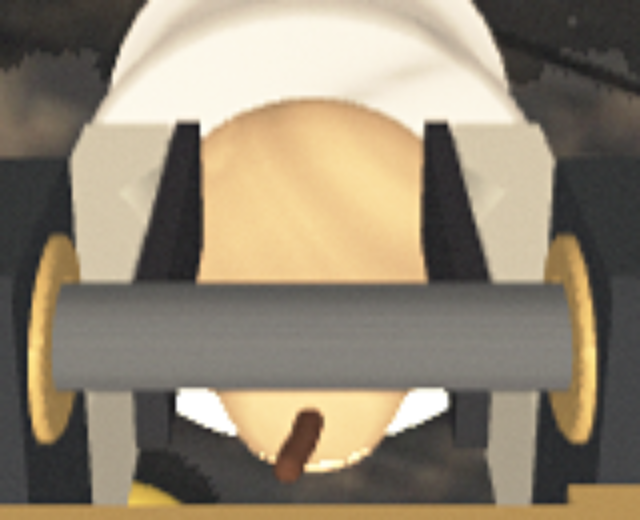

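Request:
{"fn": "move_arm", "kwargs": {
  "deltas": [
    {"dp": [0.9,0,0],"rotation": [0,0,0]},
    {"dp": [0.9,0,0],"rotation": [0,0,0]},
    {"dp": [0.9,0,0],"rotation": [0,0,0]},
    {"dp": [0.9,0,0],"rotation": [0,0,0]},
    {"dp": [0.9,0,0],"rotation": [0,0,0]}
  ]
}}

```text
t: 7.12
eef_pos: [0.46, 0.2577, 0.0691]
ee_rot: [-1.57, 0.002, 0.366]
force: [-1.4, -1.0, 1.1]
width: 0.0318
```

```bash
python3 w.py wrist10;  python3 go.py .4829 .2668 .0695
```

```text
pear low 281 [0.4799 0.2659] rms 0.0003 d [-4.4  0.7]
pear mid 550 [0.4794 0.2658] rms 0.0009 d [-4.9  0.6]
pear hi 1054 [0.4801 0.2661] rms 0.002 d [-4.2  0.9]
plinth side few 6
t 7.1167 [0.46   0.2577 0.0691] F [-1.4 -1.   1.1]
t 7.1667 pos [0.4602 0.2578 0.0692] dp mm [24.4 -0.4  0.3] rot [-0.04 -0.02 -0.08] F [-0.69 -0.57  1.76] w 0.0323
```

Remaining: (3.0, 0.9), about 3.1 mm along tool x.

Request:
{"fn": "move_arm", "kwargs": {
  "deltas": [
    {"dp": [0.8,0,0],"rotation": [0,0,0]},
    {"dp": [0.8,0,0],"rotation": [0,0,0]},
    {"dp": [0.8,0,0],"rotation": [0,0,0]},
    {"dp": [0.3,0,0],"rotation": [0,0,0]}
  ]
}}

```text
t: 7.5
eef_pos: [0.463, 0.2588, 0.0692]
ee_rot: [-1.57, 0.001, 0.366]
force: [-1.1, -0.5, 0.4]
width: 0.0318
```

```bash
python3 w.py wrist11
```

```text
pear low 286 [0.4829 0.2672] rms 0.0003 d [-1.4  2. ]
pear mid 547 [0.4824 0.267 ] rms 0.0009 d [-1.9  1.8]
pear hi 1040 [0.483  0.2672] rms 0.0019 d [-1.3  2. ]
plinth side few 4
t 7.5 [0.463  0.2588 0.0692] F [-1.1 -0.5  0.4]
```

At target (0.4829, 0.2672 against 0.2668). I'll retreat along −x gently, then rise and clear the cameras' view.

Request:
{"fn": "move_arm", "kwargs": {
  "deltas": [
    {"dp": [-1.5,0,0],"rotation": [0,0,0]},
    {"dp": [-3,0,0],"rotation": [0,0,0]},
    {"dp": [-5,0,0],"rotation": [0,0,0]},
    {"dp": [-8,0,0],"rotation": [0,0,0]},
    {"dp": [-8,0,0],"rotation": [0,0,0]}
  ]
}}

```text
t: 7.97
eef_pos: [0.4387, 0.2496, 0.0688]
ee_rot: [-1.57, 0.001, 0.365]
force: [-0.7, -0.1, 0.7]
width: 0.0317
```

Request:
{"fn": "move_arm", "kwargs": {
  "deltas": [
    {"dp": [-8,0,0],"rotation": [0,0,0]},
    {"dp": [-6,-10,0],"rotation": [0,0,0]},
    {"dp": [0,-20,0],"rotation": [0,0,0]},
    {"dp": [0,-25,0],"rotation": [0,0,0]},
    {"dp": [0,-25,0],"rotation": [0,0,0]}
  ]
}}

```text
t: 8.38
eef_pos: [0.4174, 0.239, 0.1482]
ee_rot: [-1.575, 0.011, 0.366]
force: [0.7, 0.4, 0.8]
width: 0.0322
```

```bash
python3 go.py .43 -.2 .2
```

```text
t 8.3833 pos [0.4174 0.239  0.1482] dp mm [-145.8  -48.6 -414.7] rot [ 0.22 -0.04 -0.63] F [0.65 0.37 0.82] w 0.0322
```

Request:
{"fn": "move_arm", "kwargs": {
  "deltas": [
    {"dp": [0,-25,-5],"rotation": [0,0,0]},
    {"dp": [0,-25,-5],"rotation": [0,0,0]},
    {"dp": [-13,-2,-36],"rotation": [0,0,0]},
    {"dp": [-13,0,-36],"rotation": [0,0,0]},
    {"dp": [-13,0,-36],"rotation": [0,0,0]}
  ]
}}

```text
t: 8.8
eef_pos: [0.4246, 0.1178, 0.2141]
ee_rot: [-1.571, -0.004, 0.376]
force: [0.4, -0.1, 0.1]
width: 0.0315
```

Request:
{"fn": "move_arm", "kwargs": {
  "deltas": [
    {"dp": [-13,0,-36],"rotation": [0,0,0]},
    {"dp": [-13,0,-36],"rotation": [0,0,0]},
    {"dp": [-13,0,-36],"rotation": [0,0,0]},
    {"dp": [-13,0,-36],"rotation": [0,0,0]},
    {"dp": [-13,0,-36],"rotation": [0,0,0]}
  ]
}}

```text
t: 9.22
eef_pos: [0.4262, -0.0812, 0.2199]
ee_rot: [-1.57, -0.015, 0.383]
force: [1.6, -0.4, -0.3]
width: 0.032
```

Request:
{"fn": "move_arm", "kwargs": {
  "deltas": [
    {"dp": [-13,0,-36],"rotation": [0,0,0]},
    {"dp": [-13,0,-36],"rotation": [0,0,0]},
    {"dp": [-13,0,-36],"rotation": [0,0,0]},
    {"dp": [0,0,0],"rotation": [0,0,0]},
    {"dp": [0,0,0],"rotation": [0,0,0]}
  ]
}}

```text
t: 9.63
eef_pos: [0.4251, -0.2077, 0.2243]
ee_rot: [-1.574, -0.021, 0.376]
force: [0.0, 0.7, -0.9]
width: 0.0319
```

```bash
python3 - <<'E'
from h import *
for n in ('top','scene'):
  s,f=grab(n,n+'9'); W=pts(f); W0=pts(np.load(f'pics/{n}0.npz'))
  for c in ([(230,243),(305,216)] if n=='top' else [(252,268),(309,205)]):
   for W_,tag in ((W0,'before'),(W,'after')):
    u,v=c; w=W_[v-30:v+31,u-30:u+31].reshape(-1,3); w=w[~np.isnan(w[:,0])]
    t=w[(w[:,2]>.052)&(w[:,2]<.066)]
    hull=cv2.convexHull(t[:,:2].astype(np.float32))[:,0].astype(float)
    print(n,c,tag,'plinth',circ(hull)[0].round(4),*[circ(w[(w[:,2]>a)&(w[:,2]<b)][:,:2])[0].round(4) for a,b in ((.072,.088),(.1,.112),(.112,.14))], 'top z',w[:,2].max().round(4))
print(s['t'],s['eef_pos'])
im=cv2.imread('pics/top9.png'); cv2.imwrite('pics/top9c.png',cv2.resize(im[150:300,140:420],None,fx=2.8,fy=2.8,interpolation=cv2.INTER_CUBIC))
E
```

```text
top (230, 243) before plinth [0.4842 0.2654] [0.4678 0.259 ] [0.4681 0.259 ] [0.4679 0.259 ] top z 0.1298
top (230, 243) after plinth [0.4842 0.2652] [0.4838 0.2655] [0.4838 0.2654] [0.4833 0.2652] top z 0.1283
top (305, 216) before plinth [0.5392 0.0867] [0.5384 0.0876] [0.5383 0.0875] [0.5382 0.0878] top z 0.1309
top (305, 216) after plinth [0.5391 0.0868] [0.5382 0.0876] [0.5383 0.0876] [0.5384 0.0877] top z 0.1304
scene (252, 268) before plinth [0.4844 0.265 ] [0.4679 0.2585] [0.4683 0.2587] [0.467  0.2593] top z 0.1306
scene (252, 268) after plinth [0.4848 0.2647] [0.4841 0.2653] [0.4836 0.2652] [0.4823 0.2657] top z 0.1313
scene (309, 205) before plinth [0.5384 0.0867] [0.5384 0.087 ] [0.538  0.0876] [0.5365 0.0885] top z 0.1305
scene (309, 205) after plinth [0.5386 0.0866] [0.5383 0.0872] [0.5376 0.0877] [0.5371 0.0881] top z 0.1297
9.6833 [ 0.425288   -0.20720988  0.22440064]
```

View pics/top9c.png

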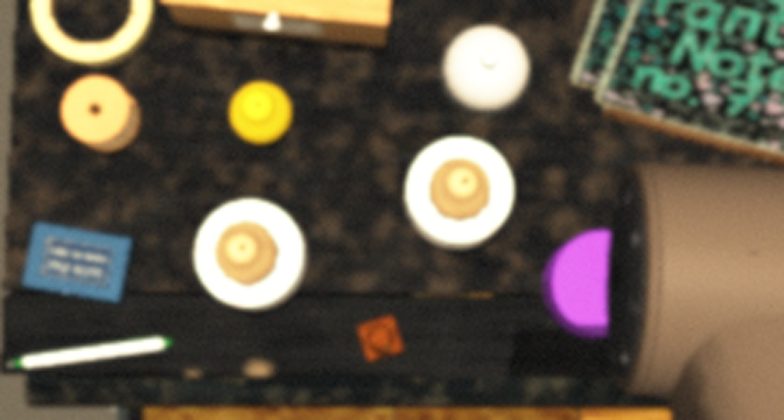

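View pics/scene9.png

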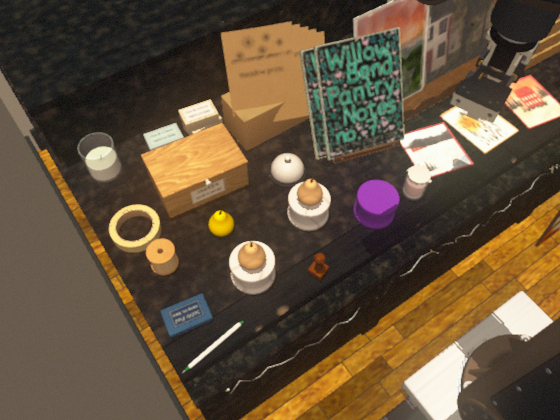

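The left pear now stands upright and centred to within about 1 mm (scene view (252,256)). Nothing else has moved and the arm is clear, so I'm handing in.

```bash
python3 -c "
from h import *
print(arm.job_done())"
```

```text
the job is handed in; nothing more can be done
None
```

I nudged the left-hand pear, which had slid about 17.5 mm off, to the middle of its plinth. I used the part-closed fingers as a fork, tips about 9 mm above the marble, and pushed slowly. I then backed off, moved the arm clear and handed the job in at about 9.7 s.

- **Pear:** the top and scene cameras both put it within about 1 mm of the plinth's middle and standing upright.
- **Plinth, other pear and its plinth:** all agree with their starting places to within about 0.6 mm.
- **Bystanders:** I checked these by eye in the last pictures, without measuring them, and saw none of them moved.

Two things did not fully agree:

- **Wrist camera:** it read about 2 mm away from the fixed cameras, within their stated calibration. I used it only to follow how far the pear had moved.
- **Wrist force:** it stayed within noise (no more than about 3 N), so it could not show the light contact with the pear.

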